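# Shut the balance's draught shield and tare it touch-free

## Robot

A 6-joint arm with a two-finger parallel gripper is mounted at the origin on a cart in front of the work surface, level with it; the furniture and walls round the work are solid. World frame = base frame: x ahead of the robot, y to its left, z up, the work surface at z = 0. Lengths are in m, angles in rad, forces in N, time in s.
With the tool pointing down it reaches from about 0.35 to 0.975 m from the base axis. Payload 4.9 kg.
Tool frame: the origin (TCP) lies at the very end of the fingers, on their centre line; the grasp point (between the pads) lies 19 mm behind it (ctrl.grip_point_offset is the distance from the TCP to the grasp point, in m); z points along the fingers, y is the line along which they close (so a half turn about z gives the same grasp; the last joint's range is limited). The gripper opens to 85 mm and grips with 20 to 120 N. Pads are 22 mm wide; open, the fingers measure 114 mm over their backs; the gripper's body (76 mm by 85 mm) begins 54 mm behind the grasp point. The pads swing forward as they close: fully open they stand 13 mm farther back than shut.
Start: joints at [1.017, 0.053, 1.613, -0, 1.476, -0.119], TCP at [0.263, 0.567, 0.231] pointing down, gripper open.
Joint ranges: [-3.01, 3.01], [-1.01, 2.22], [0.06, 2.58], [-1.02, 4.17], [0.09, 2.62], [-3.14, 3.14]. Speed limits (rad/s): [2.57, 2.57, 3.14, 3.14, 3.14, 3.14].

## Interface

Orientations are given as a rotation vector (axis times angle).
In Python, from station import ctrl gives the robot as it stands.
- The arm moves only by the tool send_rows, never from a script. Its argument "rows" is a list of rows, each a list of 3 entries, a list of its own where there are three numbers: the finger opening in cm, from 0 to 8.54, then the shift along the tool's x, y, z in cm, then the turn about the tool's z in degrees. A call has 1 to 10 rows; each row shifts and turns the commanded pose from where the row before left it, along the tool's axes as they then stand; what a row does not reach is not made up. A row lasts 1/8 s, in which the tool goes at most 62.5 mm and 10.7 degrees, less where a joint would pass 70% of its speed; a pose out of reach is approached as far as the arm can. A call with a gripper value outside its range is refused whole. The fingers move at their own pace and stop on an object; "newtons" is the grip in N (left out, the last holds). Time passes only in rows, so rows that do not move let the fingers close. It gives the time, the measured TCP pose, the force, the opening and the grip force at its end, in the units of the state.
- ctrl.get_obs(): the state, without advancing time (a new reading comes with each control period).
- ctrl.get_image(name): name is "side" or "top"; returns a dict with "frame" (480x640x3 uint8, red, green, blue), "range_z" (480x640 float32, m along the optical axis (not along the pixel's ray), 0 where there is no reading), "fx", "fy", "cx", "cy" (pixels), "k1" (the pictures are not rectified: a ray, as slopes to the right and down, at radius r is drawn at 1 + k1 r^2 times it, then the intrinsics apply), "cam_to_world" (4x4, takes a point from camera to world coordinates). Camera axes: x right, y down, z forward; pixel columns grow to the right and rows downward; lengths in m; the calibration is good to about 2 mm. A picture is of the moment at which its call begins.
- ctrl.finish_job(): hands the job in; it is judged then, once.
The state is a dict: "t": time; "q": joint angles; "dq": joint speeds; "effort": joint torques, N m; "tool_pos": TCP position; "tool_rot": TCP orientation; "contact_force": force on the tool from outside, world axes, zero at the start; "wrist_torque": the same for the moment, N m; "opening": finger opening in m; "grip_force": force on a finger pad.
Only numpy, scipy, OpenCV 4.12 (cv2) and the standard library are available. Lean on these libraries where they do the work, as an engineer would, in place of code of your own. Each camera call takes 0.05 s, during which the arm holds its last target. There are 200 camera calls.

## Task

The empty dish on the balance's pan is to be tared out of the draught: with the fingers closed and used like one fingertip, gently push the top door and the right-hand side door of the glass draught shield fully shut by their black handles. Then point at the right-hand touch-free sensor of the separate display terminal: hold the fingertip still about 2 cm above it for two seconds, without touching the terminal and keeping away from its left-hand sensor, and draw the hand well away again. Do not pinch the handles, and leave the dish and everything else on the chest top as they are.

Things in the scene. Friction and masses are not known exactly. Their poses are not given: they have to be found in the camera images.
- balance: Analytical balance, fixed, white plastic and glass: 200 mm deep (its x), 180 mm wide (its y), 163 mm high without doors. Origin: centre of its underside on the chest top; x points from its front to its back, so its front (-x) is the side towards the robot and its right-hand side is -y; z up. The glass weighing chamber takes its front 135 mm, the white electronics tower its rear 62 mm (top also 163 mm). It may stand left or right of the terminal.
- top_door (a joint): Opening of the top door in m, 0 = shut, 0.07 = fully open. A glass plate on the chamber's roof (upper face 169 mm above the chest top) that slides to the balance's +x (back) to open; shut by pushing its handle to -x (towards the balance's front) up to the rigid stop. Slides with about 1 N of friction and stays where it is left.
- top_door_handle (a point): Centre of the top door's handle, moving with it: a black upright bar on the plate's front edge, 12 mm thick along the balance's x, 70 mm long along y, from 169 to 194.5 mm above the chest top, in a front half (top_door_c2) and a back half (top_door_c3, push here). This point: 182.5 mm above the chest top. The plate behind it (+x) is level and free. Axes as balance.
- side_door (a joint): Opening of the right-hand side door in m, 0 = shut, 0.07 = fully open. An upright glass pane in the chamber's right-hand (-y) wall that slides to the balance's +x (back) to open; shut by pushing its handle to -x up to the rigid stop. About 1 N of friction, stays where it is left.
- side_door_handle (a point): Point on the side door's handle, moving with it: a black bar that juts 37 mm out of the pane to the balance's right (-y), 12 mm thick along its x, from 107 to 158 mm above the chest top, in a front half (side_door_c2) and a back half (side_door_c3, push here). This point: mid-thickness, 20 mm out of the pane, 135.5 mm above the chest top. Behind it (+x) the flat pane leaves room for a fingertip from above. Axes as balance.
- terminal: Wireless display terminal of the balance, fixed, white with a dark screen, 200 mm wide (its y), 125 mm deep (its x), tilted towards the robot: front edge about 23 mm, rear edge about 53 mm high. Origin: centre of its underside on the chest top; x points from its front to its back, its right-hand side (as the robot sees it) is -y, z up. A dark screen with a row of six flat grey keys below it. Must not be touched.
- tare_sensor_top (a point): Top of the right-hand touch-free sensor (tare), a black window of 22 x 14 mm with a light rim, right of the screen near the far edge (terminal's x = +32 mm, y = -82 mm), about 50 mm above the chest top. Axes as the terminal, z up.
- print_sensor_top (a point): Top of the left-hand touch-free sensor (it would print), the same window left of the screen (terminal's x = +32 mm, y = +82 mm), about 50 mm above the chest top. Axes as the terminal. The hand stays away from it.
- dish: White plastic weighing dish, 46 mm across, 10 mm high, loose on the pan inside the chamber; origin at the centre of its underside.
- cal_weight: Bystander: 50 g steel calibration weight, 19 mm diameter, 26 mm high, standing; origin centre of underside.
- dropper_bottle: Bystander: dropper bottle, 22 mm diameter, 52 mm high, standing; origin centre of underside.
- tweezers: Bystander: steel tweezers, 123 mm long, 8 mm high, lying; origin centre of underside.
- spatula_rod: Bystander: steel stirring rod, 160 mm long, 7 mm high, lying; origin centre of underside.
- spirit_lamp: Bystander: glass spirit lamp, 73 mm diameter, 72 mm high; origin centre of underside.
- stopper: Bystander: black rubber stopper, 26 mm diameter, 26 mm high; origin centre of underside.
- thermometer: Bystander: black pocket thermometer with a display, 28 x 47 x 14 mm, lying; origin centre of underside.

How it is judged:
On the way, in this order (a step that is already met when the one before it is completed fails the run):
1. the top door and the right-hand side door of the draught shield are fully shut (within 3 mm), in either order (value of joint each of top_door, side_door below 0.003 m), for 0.2 s.
2. with both doors shut, the closed fingertips dwell 1.7 s above the right-hand sensor: within 20 mm of it sideways, the fingertips clear of it by up to about 45 mm (all of step 1 and horizontal distance between the grasp point and tare_sensor_top below 0.02 m and z of the grasp point in the frame of tare_sensor_top between 0.015 and 0.065 m), for 1.7 s.
At the end, for the whole second after the job is handed in: Both doors fully shut (opening under 3 mm), the dish at rest where it stood on the pan (within 8 mm), the hand more than 12 cm away from the right-hand sensor (all of step 1 and distance between the grasp point and tare_sensor_top above 0.12 m and distance of dish from where it was at the start of the episode below 0.008 m and linear speed of dish below 0.02 m/s); the robot touches nothing.
It fails at once if the terminal or one of its sensors is touched (contact force between terminal and anything else above 0.3 N).
It fails at once if the fingertips come over the left-hand sensor (within 35 mm sideways, grasp point less than 80 mm above it) (horizontal distance between the grasp point and print_sensor_top below 0.035 m and z of the grasp point in the frame of print_sensor_top below 0.08 m).
It fails at once if a door is slammed (faster than 0.3 m/s) or the balance is rammed with more than 100 N (velocity of joint any of top_door, side_door below -0.3 m/s or contact force between balance and the arm above 100 N or contact force between balance and the fingers above 100 N).
It fails at once if a handle is pinched: the fingers press on its front and its back at once (over 2 N each) (contact force between each of top_door_c2, top_door_c3 and the fingers above 2 N or contact force between each of side_door_c2, side_door_c3 and the fingers above 2 N).
It fails at once if the dish is shifted or lifted (8 mm), or a bystander is (15 mm) (distance of dish from where it was at the start of the episode above 0.008 m or distance of any of cal_weight, dropper_bottle, tweezers, spatula_rod, spirit_lamp, stopper, thermometer from where it was at the start of the episode above 0.015 m).
It also fails if it takes over 56 s, if anything falls off the work surface, if the arm or the gripper's body presses on something with over 40 N, if the wrist force passes 120 N, or if a joint passes its speed limit or range.

## Working session

There is one attempt and no reset: what is moved stays moved. The work goes in short steps, Python scripts to look and compute and a tool call to move; the robot and the scene stay as the last step left them, time stands still between calls to the robot, and variables do not carry over. Pictures are saved under pics/ and viewed, at most 10 in all, crops included, and the job is handed in when it is done.

Besides the shell and the picture viewer there is one more tool, called as a command line: name --argument value ..., lists and objects as JSON in quotes. send_rows: Moves the arm, as the interface text tells. Its arguments: {"type":"object","properties":{"rows":{"type":"array","items":{"type":"array"}},"newtons":{"type":"number"}},"required":["rows"]}

```bash
mkdir -p pics; cat > h.py <<'E'
import numpy as np, cv2
from station import ctrl
def snap(n,tag):
    d=ctrl.get_image(n); np.savez(f'{tag}.npz',**d); cv2.imwrite(f'pics/{tag}.png',d['frame'][...,::-1]); return d
def load(tag): return dict(np.load(f'{tag}.npz'))
def ray(d,u,v):
    x=(u-d['cx'])/d['fx'];y=(v-d['cy'])/d['fy']; X,Y=x,y
    for _ in range(20):
        s=1+d['k1']*(X*X+Y*Y); X,Y=x/s,y/s
    return np.array([X,Y,1.])
def px(d,u,v,z=None):
    T=d['cam_to_world']; r=ray(d,u,v)
    if z is None:
        p=r*float(d['range_z'][int(round(v)),int(round(u))]); return T[:3,:3]@p+T[:3,3]
    w=T[:3,:3]@r; return T[:3,3]+w*(z-T[2,3])/w[2]
def proj(d,p):
    T=d['cam_to_world']; c=T[:3,:3].T@(np.array(p)-T[:3,3]); x,y=c[:2]/c[2]; s=1+d['k1']*(x*x+y*y)
    return np.array([x*s*d['fx']+d['cx'],y*s*d['fy']+d['cy']])
E
python3 - <<'E'
from h import *
for n in('top','side'):
    d=snap(n,n+'0'); print(n,d['fx'],d['k1'],np.round(d['cam_to_world'],3).tolist())
o=ctrl.get_obs(); print(o)
E
```

```text
top 543.3490324637332 -0.050790607879448994 [[-0.029, -0.989, 0.147, 0.325], [-1.0, 0.029, -0.001, -0.009], [-0.003, -0.147, -0.989, 1.4], [0.0, 0.0, 0.0, 1.0]]
side 463.8731315814815 -0.08579047886753774 [[0.957, -0.127, 0.263, 0.158], [-0.291, -0.475, 0.83, -1.064], [0.02, -0.871, -0.492, 0.751], [0.0, 0.0, 0.0, 1.0]]
{'t': 0.1, 'q': array([ 1.01700345e+00,  5.33257356e-02,  1.61419104e+00, -2.15097764e-05,
        1.47600744e+00, -1.18984395e-01]), 'dq': array([-0.00086858, -0.00154925, -0.00230266,  0.00064589,  0.0011561 ,
        0.00120303]), 'effort': array([ 4.86917143e-04, -3.94897556e+01, -3.71367288e+01, -9.58169744e-05,
        3.93704104e-03,  1.90303632e-05]), 'tool_pos': array([0.26296133, 0.56634806, 0.23014381]), 'tool_rot': array([-6.77491419e-01, -3.06703813e+00,  2.87457125e-03]), 'contact_force': array([ 0.35538943,  0.36332688, -0.02050149]), 'wrist_torque': array([-0.01613163,  0.05632874, -0.02615656]), 'grip_force': 0.0, 'opening': 0.08556849707963914}
```

View pics/top0.png

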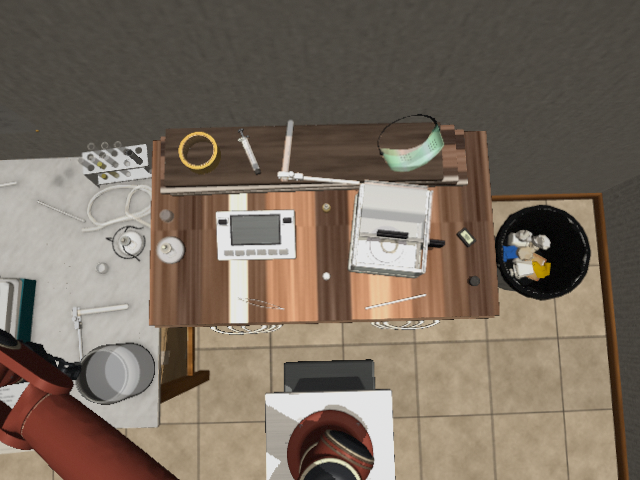

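View pics/side0.png

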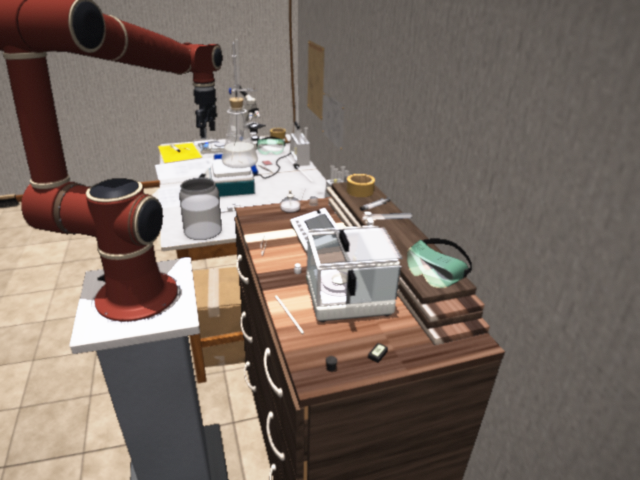

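Terminal is at top-view pixel ~(256,235), its right sensor ~(287,220). The balance is at ~(391,230), with the top handle ~(392,234) and side handle ~(436,243). Enlarging both views.

```bash
python3 - <<'E'
from h import *
def crop(t,x,y,w,h,k): cv2.imwrite(f'pics/{t}c.png',cv2.resize(cv2.imread(f'pics/{t}.png')[y:y+h,x:x+w],None,fx=k,fy=k,interpolation=cv2.INTER_CUBIC))
crop('top0',340,170,150,120,5); crop('side0',285,200,130,130,4.5)
E
```

```text
(no output)
```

View pics/top0c.png

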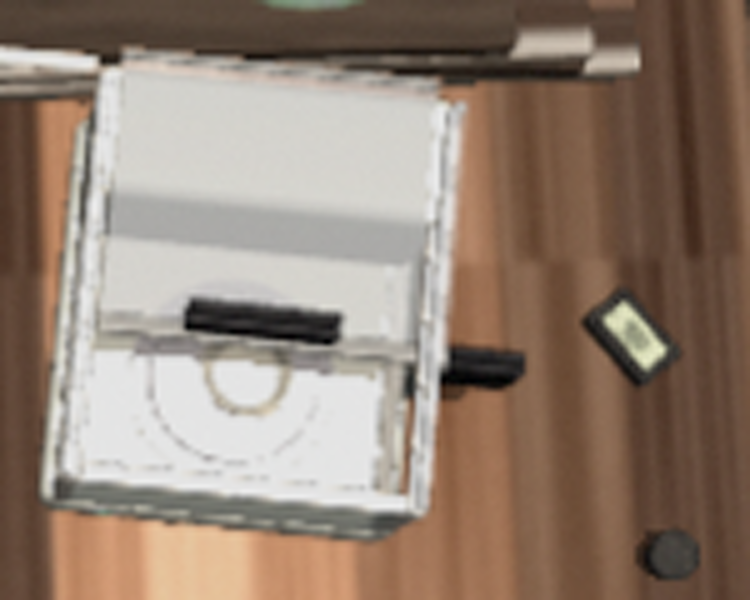

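View pics/side0c.png

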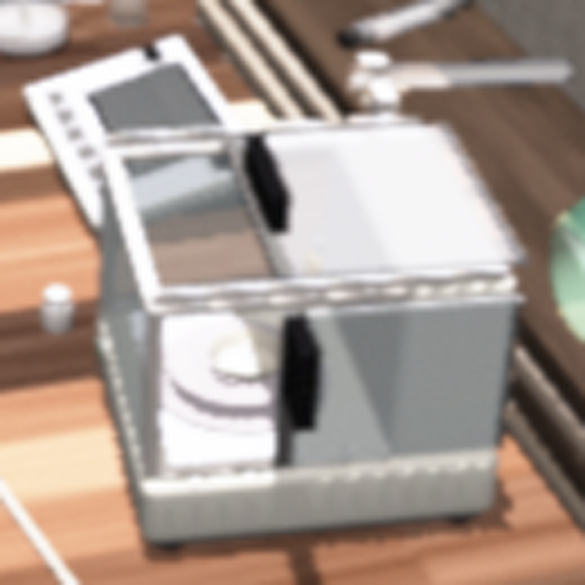

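Crop of the top view: the top handle's top face runs from (377.4,230) to (408.4,233.5) full-res. The side handle runs from (428,240) to (445,242). The front roof edge runs from about (350,266) to (424,272).

```bash
python3 - <<'E'
from h import *
d=load('top0')
P=lambda cx,cy,z:np.round(px(d,340+cx/5-.4,170+cy/5-.4,z),4)
print('top handle back-top corners',P(188,297,.1945),P(341,313,.1945),'front-bottom',P(186,332,.169),P(339,343,.169))
print('side handle back top',P(445,346,.158),P(524,351,.158),'front',P(445,372,.158),P(517,378,.158))
print('roof',P(58,478,.163),P(412,510,.163),P(105,65,.163),P(462,102,.163), 'plate back',P(122,52,.169),P(440,82,.169))
# depth clouds, both cameras
for t in('top0','side0'):
    d=load(t); v,u=np.mgrid[0:480,0:640]; m=d['range_z']>0
    f=d['frame'].astype(int); dark=(f.max(2)<60)&m
    pts=np.array([px(d,a,b) for a,b in zip(u[dark],v[dark])])
    for n,lo,hi in(('top',[.4,-.3,.172],[.75,0,.21]),('side',[.4,-.32,.10],[.75,-.1,.166])):
        k=pts[((pts>lo)&(pts<hi)).all(1)]
        if len(k)>3:
            mu=k.mean(0); e=np.linalg.svd(k-mu,full_matrices=False)[2]
            print(t,n,len(k),mu.round(4),k.min(0).round(4),k.max(0).round(4),cv2.minAreaRect(k[:,:2].astype(np.float32)))
E
```

```text
top handle back-top corners [ 0.5277 -0.1221  0.1945] [ 0.5184 -0.1907  0.1945] front-bottom [ 0.5157 -0.1228  0.169 ] [ 0.5086 -0.1929  0.169 ]
side handle back top [ 0.5074 -0.2436  0.158 ] [ 0.504  -0.2802  0.158 ] front [ 0.4952 -0.2429  0.158 ] [ 0.4915 -0.2762  0.158 ]
roof [ 0.4508 -0.062   0.163 ] [ 0.4313 -0.2233  0.163 ] [ 0.6442 -0.0908  0.163 ] [ 0.6217 -0.2572  0.163 ] plate back [ 0.6487 -0.0986  0.169 ] [ 0.6301 -0.2463  0.169 ]
top0 top 150 [ 0.5151 -0.1557  0.1912] [ 0.5074 -0.1895  0.1722] [ 0.5245 -0.122   0.202 ] ((0.5165078639984131, -0.15570172667503357), (0.0672658234834671, 0.010421030223369598), 82.39501953125)
top0 side 114 [ 0.524  -0.2484  0.1464] [ 0.4928 -0.2788  0.1124] [ 0.7426 -0.138   0.1633] ((0.6113231182098389, -0.1966417282819748), (0.2861315906047821, 0.029092304408550262), 29.87462615966797)
side0 top 103 [ 0.5117 -0.1678  0.1881] [ 0.5066 -0.1935  0.1726] [ 0.5201 -0.132   0.1976] ((0.5136739015579224, -0.1627301126718521), (0.06194194033741951, 0.008833833038806915), 83.18528747558594)
side0 side 238 [ 0.5741 -0.2727  0.1362] [ 0.4914 -0.3009  0.1034] [ 0.7476 -0.1407  0.1602] ((0.6192733645439148, -0.21697473526000977), (0.16045376658439636, 0.2518330216407776), 88.22355651855469)
```

```bash
python3 - <<'E'
from h import *
im=cv2.imread('pics/top0.png'); cv2.imwrite('pics/term.png',cv2.resize(im[200:270,205:305],None,fx=8,fy=8,interpolation=cv2.INTER_CUBIC))
E
```

```text
(no output)
```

View pics/term.png

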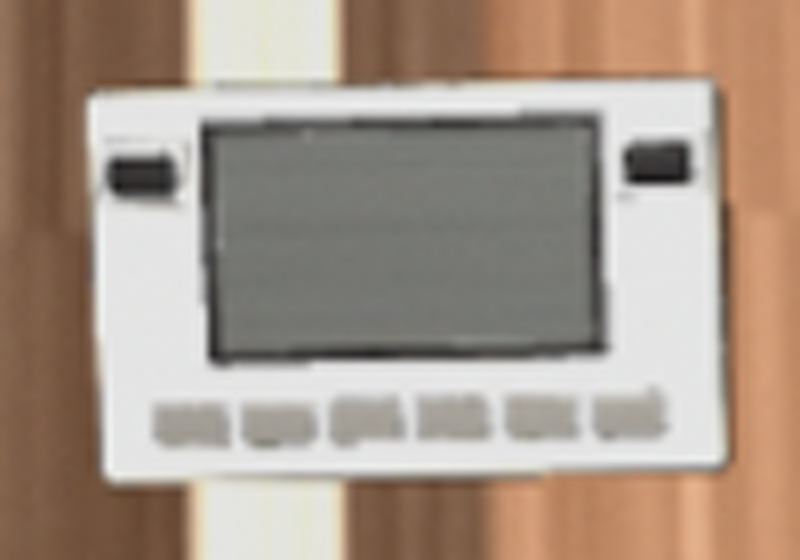

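```bash
cat >> h.py <<'E'
def go(p,yaw=None):
    "tool-frame shift (cm) to world p, and turn (deg) to put tool x at world angle yaw (deg)"
    from scipy.spatial.transform import Rotation as R
    o=ctrl.get_obs(); M=R.from_rotvec(o['tool_rot']).as_matrix(); a=np.degrees(np.arctan2(M[1,0],M[0,0]))
    print('pos',o['tool_pos'].round(4),'F',o['contact_force'].round(1),'t',o['t'],'xang',a.round(1),'shift',(M.T@(np.array(p)-o['tool_pos'])*100).round(2),'turn',None if yaw is None else ((a-yaw+180)%360-180).round(1))
E
python3 - <<'E'
from h import *
d=load('top0'); s=px(d,287.2,220.2,.05); l=px(d,222.7,222,.05); print('tare',s,'print',l,np.linalg.norm(s-l), 'depth z',px(d,287,220),px(d,223,222))
s2=load('side0'); print('tare in side view',proj(s2,s), 'handles in side', proj(s2,[.517,-.157,.1945]),proj(s2,[.5,-.262,.158]))
v,u=np.mgrid[120:300:2,300:480:2]; P=np.array([px(d,a,b) for a,b in zip(u.ravel(),v.ravel()) if d['range_z'][b,a]>0])
k=P[(P[:,0]>.6)]; print('max z back',k[k[:,2].argsort()[-5:]].round(3))
go([.56,-.163,.26],172.5)
E
```

```text
tare [0.58115749 0.09091302 0.05      ] print [0.58137752 0.25446546 0.05      ] 0.16355259223430993 depth z [0.5825671  0.09175573 0.04537106] [0.58127643 0.25362236 0.05041231]
tare in side view [334.01057193 235.22478988] handles in side [344.34382658 235.97454375] [352.30655086 273.30149414]
max z back [[ 0.618 -0.102  0.175]
 [ 0.602 -0.193  0.175]
 [ 0.615 -0.203  0.176]
 [ 0.604 -0.106  0.176]
 [ 0.628 -0.232  0.177]]
pos [0.263  0.5663 0.2301] F [ 0.4  0.4 -0. ] t 0.1 xang 155.1 shift [-57.66 -53.64  -2.89] turn -17.4
```

send_rows --rows '[[0,[0,0,-2],0],[0,[0,0,-2],-9],[0,[0,0,0],-8.5],[0,[0,0,0],0]]' --newtons 20

```text
t: 0.6
tool_pos: [0.2635, 0.5672, 0.273]
tool_rot: [0.206, 3.134, 0.003]
contact_force: [-0.2, -0.4, 0.0]
opening: 0.0122
grip_force: 0.0
```

```bash
python3 -c "
from h import *
go([.56,-.163,.26],172.5)"
```

```text
pos [0.2635 0.5672 0.273 ] F [-0.2 -0.4  0. ] t 0.6 xang 172.5 shift [-38.94 -68.52   1.21] turn -0.0
```

send_rows --rows '[[0,[-2,-3.4,0],0],[0,[-2,-3.5,0],0],[0,[-2,-3.5,0],0],[0,[-2,-3.5,0],0],[0,[-2,-3.5,0],0],[0,[-2,-3.5,0],0],[0,[-2,-3.5,0],0],[0,[-2,-3.5,0],0],[0,[-2,-3.5,0],0],[0,[-2,-3.5,0],0]]'

```text
t: 1.85
tool_pos: [0.4168, 0.1937, 0.2717]
tool_rot: [0.207, 3.134, 0.0]
contact_force: [0.1, 0.9, -0.1]
opening: 0.0001
grip_force: 0.0
```

send_rows --rows '[[0,[-2,-3.5,0],0],[0,[-2,-3.5,0],0],[0,[-2,-3.5,0],0],[0,[-2,-3.5,0],0],[0,[-2,-3.5,0],0],[0,[-2,-3.5,0],0],[0,[-2,-3.5,0],0],[0,[-2,-3.5,0],0],[0,[-1.5,-3.5,0],0],[0,[0,0,0],0]]'

```text
t: 3.1
tool_pos: [0.5496, -0.142, 0.2712]
tool_rot: [-0.212, -3.134, 0.0]
contact_force: [0.7, 1.3, -0.7]
opening: 0.0005
grip_force: 0.0
```

```bash
python3 - <<'E'
from h import *
go([.552,-.162,.178],172.5)
E
```

```text
pos [ 0.5496 -0.142   0.2712] F [ 0.7  1.3 -0.7] t 3.1 xang 172.3 shift [-0.51 -1.95  9.32] turn -0.2
```

send_rows --rows '[[0,[-0.5,-2,2],0],[0,[0,0,3],0],[0,[0,0,2.5],0],[0,[0,0,1.2],0],[0,[0,0,0.4],0],[0,[0,0,0],0]]'

```text
t: 3.85
tool_pos: [0.5521, -0.1605, 0.1808]
tool_rot: [0.203, 3.134, -0.001]
contact_force: [-0.0, -0.8, 0.0]
opening: -0.0
grip_force: 0.0
```

```bash
python3 - <<'E'
from h import *
go([.552,-.162,.178],172.5)
a=snap('top','t1')['frame'][170:290,340:480];b=snap('side','s1')['frame'][200:320,290:430]
cv2.imwrite('pics/near1.png',cv2.resize(np.hstack([a,b])[...,::-1],None,fx=2.8,fy=2.8,interpolation=cv2.INTER_CUBIC))
E
```

```text
pos [ 0.5521 -0.1605  0.1808] F [-0.  -0.8  0. ] t 3.85 xang 172.6 shift [-0.01 -0.15  0.28] turn 0.1
```

View pics/near1.png

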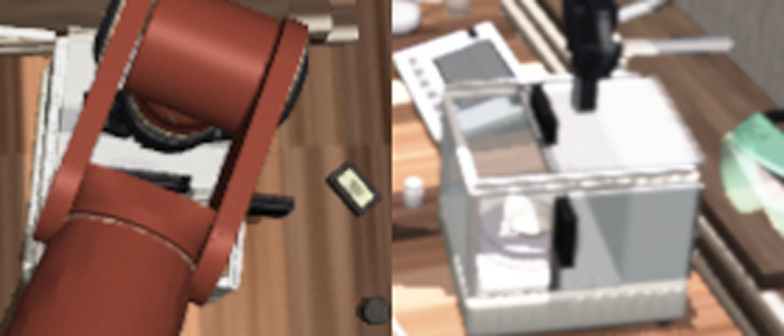

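The fingertip (right crop, ~(583,105)) sits behind the top handle (~(543,112)), just above the plate and in line with it. Pushing now.

send_rows --rows '[[0,[0.5,0,0.3],0],[0,[0.5,0,0],0],[0,[0.5,0,0],0],[0,[0.5,0,0],0],[0,[0.5,0,0],0],[0,[0.5,0,0],0],[0,[0.5,0,0],0],[0,[0.5,0,0],0]]'

```text
t: 4.95
tool_pos: [0.5119, -0.1552, 0.1774]
tool_rot: [0.203, 3.135, 0.0]
contact_force: [1.8, 0.6, 0.1]
opening: -0.0001
grip_force: 0.6
```

send_rows --rows '[[0,[0.5,0,0],0],[0,[0.5,0,0],0],[0,[0.5,0,0],0],[0,[0.5,0,0],0]]'

```text
t: 5.45
tool_pos: [0.492, -0.1527, 0.1774]
tool_rot: [0.203, 3.135, 0.0]
contact_force: [1.8, 0.2, 0.4]
opening: -0.0002
grip_force: 0.6
```

send_rows --rows '[[0,[0.4,0,0],0],[0,[0.4,0,0],0],[0,[0.4,0,0],0],[0,[0.3,0,0],0]]'

```text
t: 5.95
tool_pos: [0.4772, -0.1508, 0.1773]
tool_rot: [0.203, 3.135, -0.0]
contact_force: [1.0, 0.9, 0.9]
opening: 0.0001
grip_force: 0.5
```

send_rows --rows '[[0,[0.2,0,0],0],[0,[0.2,0,0],0],[0,[0.2,0,0],0]]'

```text
t: 6.32
tool_pos: [0.4714, -0.15, 0.1773]
tool_rot: [-0.203, -3.135, 0.0]
contact_force: [0.2, 0.8, 0.3]
opening: -0.0003
grip_force: 0.5
```

send_rows --rows '[[0,[0.2,0,0],0],[0,[0.2,0,0],0],[0,[0.1,0,0],0]]'

```text
t: 6.7
tool_pos: [0.4696, -0.1498, 0.1775]
tool_rot: [0.203, 3.125, -0.001]
contact_force: [15.7, -1.2, -8.0]
opening: 0.0002
grip_force: 8.0
```

send_rows --rows '[[0,[0.2,0,0],0],[0,[0.2,0,0],0]]'

```text
t: 6.95
tool_pos: [0.4695, -0.1498, 0.1778]
tool_rot: [0.202, 3.113, -0.003]
contact_force: [34.9, -3.6, -18.7]
opening: 0.0001
grip_force: 16.9
```

send_rows --rows '[[0,[-0.8,0,0],0],[0,[-1,0,0],0],[0,[-1,0,-2],0],[0,[0,0,-4],0],[0,[0,0,0],0]]'

```text
t: 7.58
tool_pos: [0.4922, -0.1534, 0.2413]
tool_rot: [0.203, 3.129, -0.004]
contact_force: [0.4, -0.2, -0.0]
opening: -0.0002
grip_force: 0.0
```

```bash
python3 - <<'E'
from h import *
go([.535,-.270,.13],172.5)
E
```

```text
pos [ 0.4922 -0.1534  0.2413] F [ 0.4 -0.2 -0. ] t 7.575 xang 172.6 shift [ -5.68 -10.98  11.19] turn 0.1
```

send_rows --rows '[[0,[-1.5,-2.5,0],0],[0,[-1.5,-3,0],0],[0,[-1.5,-3,0],0],[0,[-1.2,-2.5,0],0],[0,[0,0,3],0],[0,[0,0,2.5],0],[0,[0,0,0],0]]'

```text
t: 8.45
tool_pos: [0.5307, -0.2678, 0.1783]
tool_rot: [-0.203, -3.128, -0.006]
contact_force: [-0.6, -0.4, 0.2]
opening: 0.0
grip_force: 0.0
```

```bash
python3 - <<'E'
from h import *
go([.535,-.270,.13],172.5)
a=snap('top','t2')['frame'][170:290,340:480];b=snap('side','s2')['frame'][200:320,290:430]
cv2.imwrite('pics/near2.png',cv2.resize(np.hstack([a,b])[...,::-1],None,fx=2.8,fy=2.8,interpolation=cv2.INTER_CUBIC))
E
```

```text
pos [ 0.5307 -0.2678  0.1783] F [-0.6 -0.4  0.2] t 8.45 xang 172.6 shift [-0.48 -0.18  4.83] turn 0.1
```

View pics/near2.png

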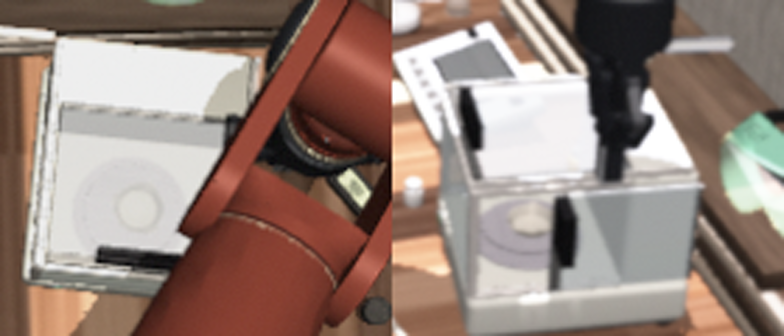

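Top door handle is now at the front edge (crop ~(130,255)), so it is shut. The fingertip is behind the side handle and just outside the wall. Going down.

send_rows --rows '[[0,[-0.3,-0.2,1],0],[0,[0,0,1.3],0],[0,[0,0,1.3],0],[0,[0,0,1.2],0],[0,[0,0,0],0]]'

```text
t: 9.18
tool_pos: [0.5345, -0.2706, 0.1323]
tool_rot: [-0.203, -3.132, -0.003]
contact_force: [-0.7, -0.0, 0.1]
opening: -0.0002
grip_force: 0.0
```

send_rows --rows '[[0,[0.5,0,0],0],[0,[0.5,0,0],0],[0,[0.5,0,0],0],[0,[0.5,0,0],0],[0,[0.5,0,0],0],[0,[0.4,0,0],0]]'

```text
t: 9.93
tool_pos: [0.5066, -0.2676, 0.1347]
tool_rot: [0.203, 3.134, -0.0]
contact_force: [1.5, 0.3, 0.4]
opening: -0.0001
grip_force: 0.5
```

send_rows --rows '[[0,[0.4,0,0],0],[0,[0.4,0,0],0],[0,[0.4,0,0],0],[0,[0.3,0,0],0]]'

```text
t: 10.42
tool_pos: [0.4915, -0.2656, 0.1343]
tool_rot: [-0.203, -3.135, 0.0]
contact_force: [1.1, -0.3, 1.0]
opening: -0.0004
grip_force: 0.5
```

send_rows --rows '[[0,[0.3,0,0],0],[0,[0.3,0,0],0],[0,[0.3,0,0],0]]'

```text
t: 10.8
tool_pos: [0.4827, -0.2644, 0.1343]
tool_rot: [-0.203, -3.135, -0.0]
contact_force: [0.2, 0.7, 0.4]
opening: -0.0001
grip_force: 0.5
```

send_rows --rows '[[0,[0.3,0,0],0],[0,[0.3,0,0],0],[0,[0.3,0,0],0]]'

```text
t: 11.18
tool_pos: [0.4737, -0.2632, 0.1343]
tool_rot: [-0.203, -3.135, -0.0]
contact_force: [1.3, -0.4, -0.0]
opening: 0.0001
grip_force: 0.5
```

send_rows --rows '[[0,[0.3,0,0],0],[0,[0.2,0,0],0],[0,[0.2,0,0],0]]'

```text
t: 11.55
tool_pos: [0.4668, -0.2623, 0.1343]
tool_rot: [-0.203, -3.135, -0.0]
contact_force: [0.9, 0.2, -0.4]
opening: 0.0002
grip_force: 0.5
```

send_rows --rows '[[0,[0.2,0,0],0],[0,[0.2,0,0],0],[0,[0.2,0,0],0]]'

```text
t: 11.92
tool_pos: [0.4609, -0.2615, 0.1343]
tool_rot: [-0.203, -3.135, -0.0]
contact_force: [1.6, 0.1, -0.0]
opening: 0.0
grip_force: 0.5
```

send_rows --rows '[[0,[0.2,0,0],0],[0,[0.2,0,0],0]]'

```text
t: 12.18
tool_pos: [0.4569, -0.261, 0.1343]
tool_rot: [-0.203, -3.135, -0.0]
contact_force: [1.2, 0.0, 0.4]
opening: 0.0001
grip_force: 0.5
```

send_rows --rows '[[0,[0.2,0,0],0],[0,[0.2,0,0],0]]'

```text
t: 12.42
tool_pos: [0.4548, -0.2608, 0.1344]
tool_rot: [0.203, 3.129, -0.001]
contact_force: [11.9, -1.7, -6.9]
opening: 0.0
grip_force: 6.2
```

send_rows --rows '[[0,[0.2,0,0],0],[0,[0.1,0,0],0]]'

```text
t: 12.68
tool_pos: [0.4548, -0.2607, 0.1346]
tool_rot: [0.203, 3.121, -0.003]
contact_force: [23.1, -2.9, -12.9]
opening: 0.0002
grip_force: 11.4
```

send_rows --rows '[[0,[-0.7,0,0],0],[0,[-1,0,0],0],[0,[-0.8,0,0],0],[0,[0,0,-3],0],[0,[0,0,-5],0],[0,[0,0,-5],0],[0,[0,0,0],0]]'

```text
t: 13.55
tool_pos: [0.4772, -0.2651, 0.2705]
tool_rot: [0.203, 3.127, -0.009]
contact_force: [0.0, 0.3, -0.5]
opening: -0.0001
grip_force: 0.0
```

```bash
python3 - <<'E'
from h import *
go([.581,.091,.135],172.5)
E
```

```text
pos [ 0.4772 -0.2651  0.2705] F [ 0.   0.3 -0.5] t 13.55 xang 172.6 shift [-5.59 36.72 13.41] turn 0.1
```

send_rows --rows '[[0,[-0.7,4,0],0],[0,[-0.7,4.2,0],0],[0,[-0.7,4.2,0],0],[0,[-0.7,4.2,0],0],[0,[-0.7,4.2,0],0],[0,[-0.7,4.2,0],0],[0,[-0.7,4.2,0],0],[0,[-0.7,4.2,0],0],[0,[0,3.5,0],0],[0,[0,0,0],0]]'

```text
t: 14.8
tool_pos: [0.5776, 0.0972, 0.2626]
tool_rot: [-0.198, -3.133, 0.001]
contact_force: [0.6, -1.0, -1.3]
opening: -0.0001
grip_force: 0.0
```

```bash
python3 - <<'E'
from h import *
go([.581,.091,.135],172.5)
a=snap('top','t3')['frame'][170:290,340:480];b=snap('side','s3')['frame'][200:320,290:430]
cv2.imwrite('pics/near3.png',cv2.resize(np.hstack([a,b])[...,::-1],None,fx=2.8,fy=2.8,interpolation=cv2.INTER_CUBIC))
E
```

```text
pos [0.5776 0.0972 0.2626] F [ 0.6 -1.  -1.3] t 14.8 xang 172.8 shift [-0.44 -0.56 12.76] turn 0.3
```

View pics/near3.png

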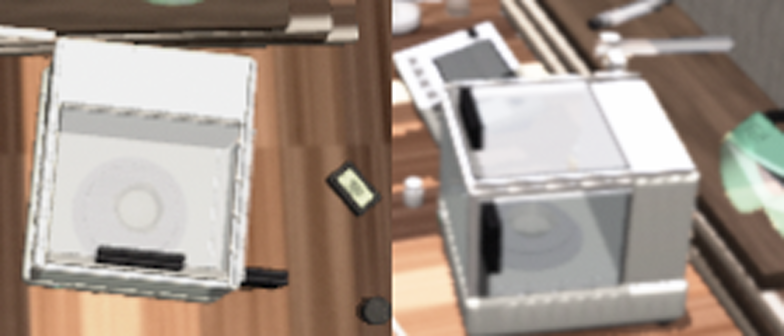

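Both handles are at the front: top ~(140,257), side ~(265,278) and (490,238) in the crop. So both doors are shut, and the dish is in place at ~(138,207). Going down over the tare sensor.

send_rows --rows '[[0,[-0.4,-0.6,3],0],[0,[0,0,4],0],[0,[0,0,4],0],[0,[0,0,2.5],0],[0,[0,0,0],0]]'

```text
t: 15.52
tool_pos: [0.5791, 0.0874, 0.1262]
tool_rot: [-0.205, -3.129, 0.001]
contact_force: [0.2, -0.8, 1.3]
opening: -0.0002
grip_force: 0.0
```

```bash
python3 - <<'E'
from h import *
go([.581,.091,.074],172.5)
a=snap('top','t4')['frame'][170:290,200:340];b=snap('side','s4')['frame'][170:290,260:400]
cv2.imwrite('pics/near4.png',cv2.resize(np.hstack([a,b])[...,::-1],None,fx=2.8,fy=2.8,interpolation=cv2.INTER_CUBIC))
E
```

```text
pos [0.5791 0.0874 0.1262] F [ 0.2 -0.8  1.3] t 15.525 xang 172.5 shift [-0.17  0.38  5.22] turn -0.0
```

View pics/near4.png

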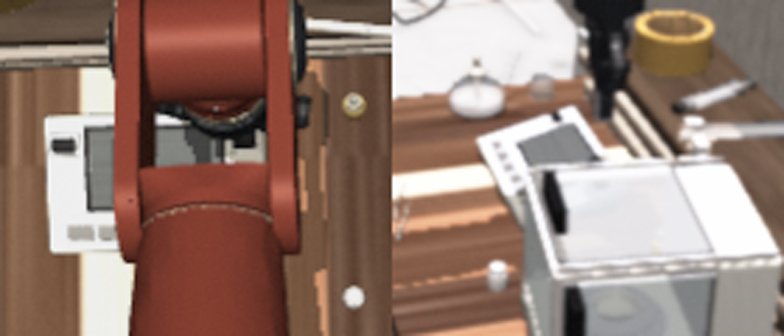

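The fingertip hangs above the terminal's right rear corner (right crop ~(601,110)), with clear space around it. Lowering to about 2.4 cm above the sensor and dwelling.

send_rows --rows '[[0,[-0.2,0.3,2],0],[0,[0,0,2],0],[0,[0,0,1.1],0],[0,[0,0,0],0],[0,[0,0,0],0],[0,[0,0,0],0],[0,[0,0,0],0],[0,[0,0,0],0],[0,[0,0,0],0],[0,[0,0,0],0]]'

```text
t: 16.88
tool_pos: [0.5836, 0.0915, 0.0783]
tool_rot: [0.203, 3.135, -0.0]
contact_force: [-0.5, 0.5, 0.9]
opening: 0.0002
grip_force: 0.0
```

send_rows --rows '[[0,[0,0,0],0],[0,[0,0,0],0],[0,[0,0,0],0],[0,[0,0,0],0],[0,[0,0,0],0],[0,[0,0,0],0],[0,[0,0,0],0],[0,[0,0,0],0],[0,[0,0,0],0],[0,[0,0,0],0]]'

```text
t: 18.12
tool_pos: [0.5836, 0.0915, 0.0783]
tool_rot: [-0.203, -3.135, 0.0]
contact_force: [0.7, -0.0, 0.1]
opening: -0.0002
grip_force: 0.0
```

send_rows --rows '[[0,[0,0,0],0],[0,[0,0,0],0],[0,[0,0,0],0],[0,[0,0,0],0]]'

```text
t: 18.62
tool_pos: [0.5836, 0.0915, 0.0783]
tool_rot: [-0.203, -3.135, 0.0]
contact_force: [0.2, -0.4, 1.0]
opening: 0.0001
grip_force: 0.0
```

send_rows --rows '[[0,[0,0,-3],0],[0,[0,0,-4],0],[0,[0,0,-4],0],[0,[0,0,-4],0],[0,[0,0,-4],0],[0,[0,0,-2],0],[0,[0,0,0],0],[0,[0,0,0],0],[0,[0,0,0],0]]'

```text
t: 19.75
tool_pos: [0.5827, 0.0915, 0.2857]
tool_rot: [-0.203, -3.131, 0.001]
contact_force: [0.6, -0.8, -0.5]
opening: 0.0
grip_force: 0.0
```

```bash
python3 - <<'E'
from h import *
go([.581,.091,.05]); print(ctrl.finish_job())
E
```

```text
pos [0.5827 0.0915 0.2857] F [ 0.6 -0.8 -0.5] t 19.75 xang 172.6 shift [ 0.07 -0.05 23.57] turn None
the job is handed in; nothing more can be done
None
```

I pushed both doors to their stops, held the fingertip about 2.8 cm above the right-hand sensor for about 2 s, drew the hand back to about 24 cm above it, and handed the job in at 19.75 s; no verdict came back.

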